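Crank a board-test lift up against its sprung press pad

ROBOT

A 6-joint arm with a two-finger parallel gripper is mounted at the origin on the work surface. World frame = base frame: x ahead of the robot, y to its left, z up, the work surface at z = 0. Lengths are in m, angles in rad, forces in N, time in s.
With the tool pointing down it reaches from about 0.35 to 0.725 m from the base axis. Payload 6 kg.
Tool frame: the origin (TCP) lies on the centre line of the jaws, within the pads' length; the fingertips stand 22 mm ahead of it and the grasp point (between the pads) lies 3 mm ahead of it; x points along the fingers, y is the direction in which the jaws open and shut, and the axes are right-handed (so a half turn about x gives the same grasp; the last joint's range is limited). The gripper opens to 85 mm and grips with 20 to 120 N. Pads are 22 mm wide; open, the fingers measure 114 mm over their backs; the gripper's body (76 mm by 85 mm) begins 54 mm behind the grasp point. The pads swing forward as they close: fully open they stand 13 mm farther back than shut.
Start: joints at [1.482, 0.04, 0.085, 0, -1.615, -0.334], TCP at [0.246, 0.547, 0.23] pointing down, gripper open.
Joint ranges: [-2.56, 2.56], [-1.29, 2.01], [-1.08, 1.49], [-3.29, 1.98], [-2.81, -0.18], [-2.99, 2.99]. Speed limits (rad/s): [2.57, 2.57, 3.01, 3.14, 3.14, 3.14].

INTERFACE

Orientations are given as a rotation vector (axis times angle).
In Python, from cell import sensors, imaging, job gives the robot as it stands. The module is installed in compiled form; this text tells all that it offers.
- The arm moves only by the shell command python3 -m inch 'ROWS' [OPENING] [FORCE]. ROWS is JSON, a list of rows, each a list of 2 entries, a list of its own where there are three numbers: the shift along the world's x, y, z in mm, then the turn, a rotation vector about the world's x, y, z in degrees. In form: [[[dx, dy, dz], [ax, ay, az]], ...]. A call has 1 to 8 rows; each row shifts and turns the commanded pose from where the row before left it; what a row does not reach is not made up. A row lasts 1/10 s, in which the tool goes at most 50 mm and 8.59 degrees, less where a joint would pass 70% of its speed; a pose out of reach is approached as far as the arm can. A call with a gripper value outside its range is refused whole. OPENING is the finger opening in mm, from 0 to 85.4, set as the call begins (- or left out, the last holds). The fingers move at their own pace and stop on an object; FORCE is the grip in N (left out, the last holds). Time passes only in rows, so rows that do not move let the fingers close. It gives the time, the measured TCP pose, the force and the opening at its end, in the units of the state.
- sensors.sense(): the state, without advancing time (a new reading comes with each control period).
- imaging.camera(name): name is "scene" or "top"; returns (picture, depth): 384x512x3 uint8, blue, green, red; 384x512 float32, m along the optical axis (not along the pixel's ray), 0 where there is no reading.
- imaging.camera_model(name): a dict with "K" (3x3 intrinsics, pixels), "camera_from_world" (4x4, takes a point from world to camera coordinates). Camera axes: x right, y up, looking along -z (the intrinsics and any distortion apply to the point x, -y, -z); pixel columns grow to the right and rows downward; lengths in m; the calibration is good to about 2 mm. A picture is of the moment at which its call begins. camera_model takes no time and is no camera call.
- job.hand_in(): hands the job in, once; it reports no verdict.
The state is a dict: "t": time; "joint_pos": joint angles; "joint_velocities": joint speeds; "joint_efforts": joint torques, N m; "position": TCP position; "tcp_rot": TCP orientation; "force": force on the tool from outside, world axes, zero at the start; "moment": the same for the moment, N m; "finger_gap": finger opening in m.
Only numpy, scipy, OpenCV 4.12 (cv2) and the standard library are available. Lean on these libraries where they do the work, as an engineer would, in place of code of your own. Each camera call takes 0.05 s, during which the arm holds its last target. There are 200 camera calls.

TASK

Pick up the loose crank handle and fit it fully home on the square drive end of the lift's upright screw, feeling for the square rather than forcing it down. Then wind the lift table up until the board's heatsink has pushed the sprung pad up so far that the brass rod's top is level with the top of the fixed steel post beside it, without overdriving it. Leave the crank fully home on the screw, let go, and leave the other things on the bench alone.

Things in the scene. Friction and masses are not known exactly. Their poses are not given: they have to be found in the camera images.
- crank_hub (a point): Centre (24 mm above the underside) of the hub of the loose dark steel crank handle, 0.3 kg. Hub: upright block 30 x 30 mm, 48 mm tall, with a centred square socket in its underside, 14 mm wide, 34 mm deep, sides parallel to the hub's. x runs along the crank's arm, z up. The crank starts flat on the bench, socket down, to one side of the lift, arm roughly towards -x.
- crank_foot (a point): Centre of the underside of the same hub (the socket's mouth); axes as crank_hub. The flat arm (18 mm wide, 10 mm thick, level with the underside) runs from the hub along +x to 71 mm from the axis and carries the upright grip.
- grip_center (a point): Centre of the crank's upright black grip, a cylinder of diameter 20 mm, 48 mm long, that spins freely on its own upright axis, 60 mm from the hub's axis; the centre is 37 mm above the hub's underside. Its orientation means nothing.
- collar (a point): On the lift, on the upright screw's axis: top of the fixed round collar (diameter 36 mm, 150 mm above the bench) on which the hub rests when fully home. Above it stands the screw's drive end: a 12 mm square, 22 mm tall, then a round nose, diameter 9 mm, 6 mm tall. The square's angle is any and not given (see or feel it). This point's x points along the lift towards the press head.
- jack: The lift's fixed grey base plate 260 x 140 x 15 mm with guide rods and bearing plate; origin on the bench under the screw axis, x along the plate towards the press head. Nothing of the lift but the drive end stands above the collar. With the nose in the socket, the hub stops 22 mm above the collar until the squares agree within about 10 degrees; then it can go down.
- stage: The lift table with the board and its aluminium heatsink, on the screw; its z (up) rises with it, its origin is an arbitrary point of it on the screw axis. Turning the screw clockwise seen from above raises it 8 mm a turn; it stays where it is left. Turning takes about 0.2 N m (3.3 N at the grip), about half as much again once the spring is pressed. The heatsink starts 2 to 10 mm under the pad.
- rod_top (a point): Top centre of the brass rod (diameter 12 mm) of the white sprung pad, standing up through the press head's crossbar 130 mm from the screw. At rest it is 6 mm below the post's top. Once the heatsink touches the pad, the rod rises with the table, so three quarters of a turn from touching brings it level; spring about 60 N plus 5 N per mm. z is up.
- post_top (a point): Top centre of the fixed steel post (diameter 12 mm) on the press head's crossbar, 22 mm beside the rod: the height mark for the rod. z is up. The press head's height differs from time to time.
- multimeter: Bystander: yellow multimeter lying flat, 150 x 75 x 34 mm, loose; origin under its centre. It lies on the side of the lift where the crank does not.
- spool: Bystander: metal solder spool standing on end, diameter 52 mm, 40 mm tall, loose; origin under its centre.
- screwdriver: Bystander: screwdriver lying flat, 170 mm long, loose; origin under its middle.
Mind the look-alikes: they are no part of the job. There is more than one size of the part that bears crank_hub; the job needs the smallest.

How it is judged:
On the way, in this order (a step that is already met when the one before it is completed fails the run):
1. the crank's hub is fully home on the screw's square end (z of crank_foot in the frame of collar between -0.004 and 0.004 m and horizontal distance between crank_foot and collar below 0.004 m and angle between crank_foot's own z axis and vertical below 0.12 rad), for 0.2 s.
2. with the crank home, the rod has been wound up level with the post (within 2 mm) (all of step 1 and z of rod_top in the frame of post_top above -0.002 m), for 0.1 s.
At the end, for the whole second after the job is handed in: The brass rod's top is level with the fixed post's top within 2 mm, and the crank is still fully home on the screw: its underside within 4 mm of the collar's top face and of the screw's axis, upright within 0.12 rad (all of step 2 and z of rod_top in the frame of post_top below 0.002 m); the robot touches nothing.
It fails at once if the crank is pressed on the lift with more than 25 N while it is not yet down over the square (contact force between crank and jack above 25 N and z of crank_foot in the frame of collar above 0.018 m).
It fails at once if the pad is overdriven: the rod's top more than 4 mm above the post's (z of rod_top in the frame of post_top above 0.004 m).
It fails at once if the multimeter is moved more than 30 mm (distance of multimeter from where it was at the start of the episode above 0.03 m).
It fails at once if the spool is moved more than 30 mm (distance of spool from where it was at the start of the episode above 0.03 m).
It fails at once if the screwdriver is moved more than 30 mm (distance of screwdriver from where it was at the start of the episode above 0.03 m).
It also fails if it takes over 72 s, if anything falls off the work surface, if the arm or the gripper's body presses on something with over 40 N, if the wrist force passes 120 N, or if a joint passes its speed limit or range.

## Working session

There is one attempt and no reset: what is moved stays moved. The work goes in short steps, Python scripts to look and compute and a shell command to move; the robot and the scene stay as the last step left them, time stands still between calls to the robot, and variables do not carry over. Pictures are saved under pics/ and viewed, about 8 in all and at most 12, crops included, and the job is handed in when it is done.

```bash
mkdir -p pics; cat > h.py <<'E'
import numpy as np, cv2
from cell import sensors, imaging, job
def grab(n):
    im,d=imaging.camera(n); m=imaging.camera_model(n); return im,d,np.array(m["K"]),np.array(m["camera_from_world"])
def cloud(d,K,T):
    v,u=np.indices(d.shape); x=(u-K[0,2])/K[0,0]*d; y=(v-K[1,2])/K[1,1]*d
    P=np.stack([x,-y,-d],-1); R=T[:3,:3]; return (P-T[:3,3])@R
def ray(u,v,z,K,T):
    r=np.array([(u-K[0,2])/K[0,0],-(v-K[1,2])/K[1,1],-1])@T[:3,:3]; c=-T[:3,:3].T@T[:3,3]
    return c+r*(z-c[2])/r[2]
E
python3 - <<'E'
from h import *
for n in("scene","top"):
    im,d,K,T=grab(n); cv2.imwrite(f"pics/{n}0.png",im); np.savez(f"{n}0.npz",im=im,d=d,K=K,T=T)
    print(n,K.tolist(),(-T[:3,:3].T@T[:3,3]).round(3), imaging.camera_model(n).keys())
print(sensors.sense())
E
```

```text
scene [[418.56885227065106, 0.0, 251.86400961079687], [0.0, 418.56885227065106, 199.0556789265559], [0.0, 0.0, 1.0]] [ 1.006 -0.32   1.137] dict_keys(['K', 'camera_from_world'])
top [[360.6359544757069, 0.0, 255.84250719246285], [0.0, 360.6359544757069, 190.3917226511098], [0.0, 0.0, 1.0]] [ 0.289 -0.012  1.084] dict_keys(['K', 'camera_from_world'])
{'t': 0.1, 'joint_pos': array([ 1.48170553e+00,  4.07490152e-02,  8.38943408e-02, -3.96265141e-04,
       -1.61550821e+00, -3.33692689e-01]), 'joint_velocities': array([ 4.97353394e-04, -2.11471293e-03,  2.22686575e-03,  1.95658844e-03,
       -4.04147648e-05, -2.43458610e-05]), 'joint_efforts': array([-5.38050779e-03, -3.69346583e+01,  3.48280907e+01,  6.95159107e+00,
       -4.58241833e-03,  7.21111917e-06]), 'position': array([0.24599871, 0.54691773, 0.22907365]), 'tcp_rot': array([-1.98851967,  0.42838839,  1.98893016]), 'force': array([ 0.56471033, -0.79491375, -0.1534886 ]), 'moment': array([-0.06336202, -0.03527135,  0.02104613]), 'finger_gap': 0.08506888575835002}
```

View pics/scene0.png

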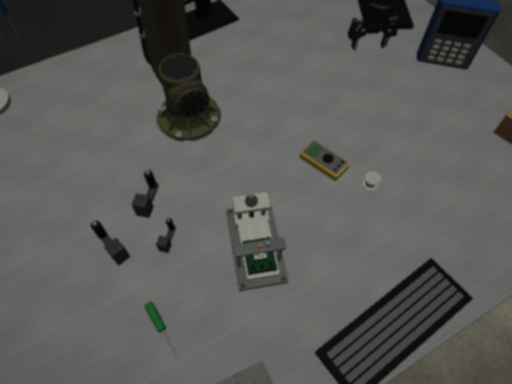

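View pics/top0.png

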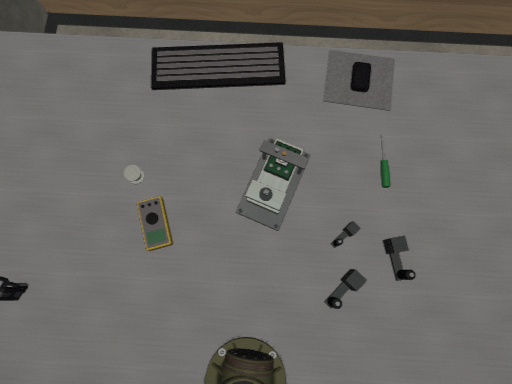

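The top view shows three cranks. The smallest has its hub at about (352,228) and its grip at (338,241). The lift's collar is at (266,194), and the rod and post are on the crossbar at about (283,152). The multimeter, spool and screwdriver are well clear. Next I'll measure these and crop closer.

```bash
python3 - <<'E'
from h import *
for n,(u0,u1,v0,v1) in {"top":(225,375,130,260),"scene":(140,300,160,300)}.items():
    f=np.load(n+"0.npz"); im,d,K,T=[f[k] for k in("im","d","K","T")]
    P=cloud(d,K,T); np.save(n+"P.npy",P)
    c=im[v0:v1,u0:u1]; c=cv2.convertScaleAbs(c,alpha=1.6); cv2.imwrite(f"pics/{n}c.png",cv2.resize(c,None,fx=5,fy=4.6 if 0 else 5,interpolation=cv2.INTER_CUBIC)[:600,:800] if n=="top" else cv2.resize(c,None,fx=4,fy=4,interpolation=cv2.INTER_CUBIC))
    for nm,(x0,x1,y0,y1),zr in (("hub",(.3,.6,-.32,-.12),[(.043,.053),(.055,.066)]),("lift",(.3,.65,-.13,.07),[(.144,.154),(.165,.185),(.185,.4)])):
        for lo,hi in zr:
            m=(P[...,0]>x0)&(P[...,0]<x1)&(P[...,1]>y0)&(P[...,1]<y1)&(P[...,2]>lo)&(P[...,2]<hi)
            k,l,s,ce=cv2.connectedComponentsWithStats(m.astype(np.uint8))
            for i in range(1,k):
                if s[i,4]>3:
                    q=P[l==i]; print(n,nm,lo,hi,s[i],ce[i].round(1),q.mean(0).round(4),np.ptp(q,axis=0).round(3))
E
```

```text
top hub 0.043 0.053 [346 221  14  14 104] [352.4 227.6] [ 0.4296 -0.283   0.0477] [0.038 0.037 0.009]
top hub 0.043 0.053 [335 243   5   3   6] [336.7 244.3] [ 0.379  -0.2376  0.0502] [0.005 0.011 0.009]
top hub 0.043 0.053 [349 269   5   5   5] [351. 271.] [ 0.3072 -0.2791  0.046 ] [0.012 0.011 0.005]
top hub 0.055 0.066 [298 169   4   2   6] [299.2 169.7] [ 0.5912 -0.1239  0.0589] [0.003 0.009 0.011]
top hub 0.055 0.066 [336 238   7   7  36] [338.7 241.2] [ 0.3871 -0.2411  0.0602] [0.018 0.017 0.009]
top lift 0.144 0.154 [259 187  13  14 109] [265.1 194.1] [ 0.4923 -0.0259  0.1496] [0.035 0.032 0.01 ]
top lift 0.165 0.185 [263 189   6   6  24] [265.4 191.8] [ 0.4932 -0.0259  0.1732] [0.013 0.013 0.015]
scene hub 0.043 0.053 [138 205  10   7  20] [143.2 209. ] [ 0.307  -0.2896  0.0481] [0.014 0.03  0.009]
scene hub 0.043 0.053 [167 222   6   5  10] [170.  224.8] [ 0.3956 -0.2427  0.047 ] [0.009 0.018 0.007]
scene hub 0.043 0.053 [155 236  14  12 108] [161.8 241.2] [ 0.4322 -0.2851  0.0477] [0.039 0.04  0.009]
scene hub 0.055 0.066 [138 204   9   6  20] [142.4 206.5] [ 0.3069 -0.2888  0.0623] [0.014 0.023 0.008]
scene hub 0.055 0.066 [165 218   7   7  29] [168.1 221.4] [ 0.3907 -0.2438  0.0611] [0.02  0.018 0.009]
scene lift 0.144 0.154 [245 195  13  12  91] [250.6 201.2] [ 0.4989 -0.0291  0.1496] [0.036 0.034 0.009]
scene lift 0.165 0.185 [249 194   4   6  21] [250.4 196.1] [ 0.4974 -0.0286  0.1736] [0.014 0.013 0.014]
```

View pics/topc.png

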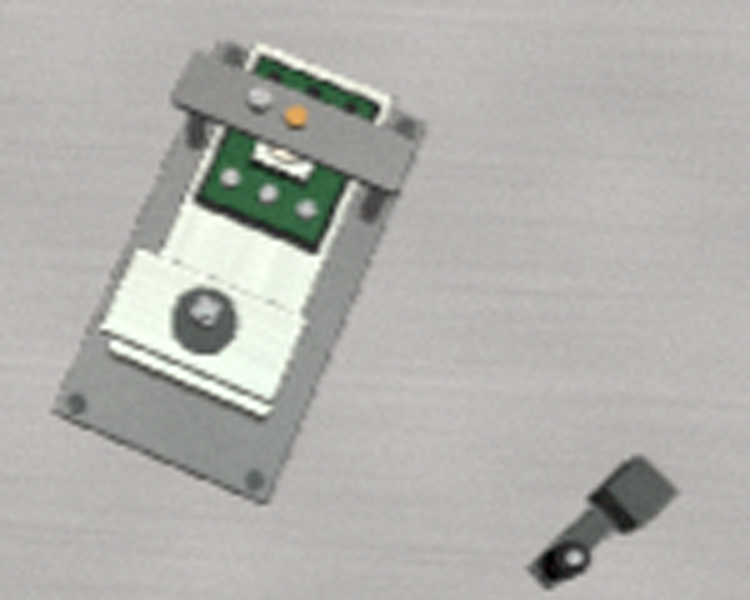

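View pics/scenec.png

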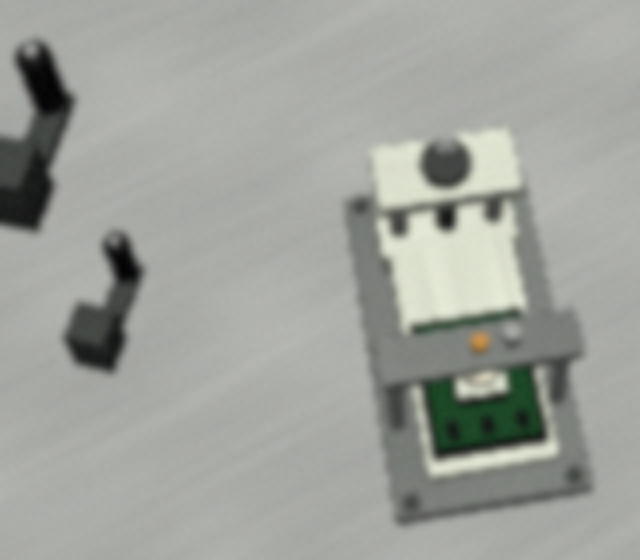

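```bash
python3 - <<'E'
from h import *
from scipy.spatial.transform import Rotation as R
M=R.from_rotvec([-1.98851967,0.42838839,1.98893016]).as_matrix(); print(M.round(3),"jaw yaw",np.degrees(np.arctan2(M[1,1],M[0,1])))
for n in("top","scene"):
    P=np.load(n+"P.npy")
    m=(abs(P[...,0]-.431)<.03)&(abs(P[...,1]+.284)<.03)&(P[...,2]>.042)&(P[...,2]<.053)
    q=(P[m][:,:2]*1000).astype(np.float32); print(n,cv2.minAreaRect(q))
    m=(abs(P[...,0]-.495)<.03)&(abs(P[...,1]+.0275)<.03)&(P[...,2]>.146)&(P[...,2]<.153)
    print(cv2.minEnclosingCircle((P[m][:,:2]*1000).astype(np.float32)))
    m=(P[...,0]>.54)&(P[...,0]<.68)&(abs(P[...,1]+.07)<.08)&(P[...,2]>.08)
    print(np.histogram(P[m][:,2],bins=np.arange(.08,.2,.01)))
    im=np.load(n+"0.npz")["im"].astype(int)
    m=(im[...,2]-im[...,0]>60)&(abs(P[...,0]-.61)<.1)&(abs(P[...,1]+.07)<.1); print("brass",m.sum(),np.argwhere(m).mean(0),P[m].mean(0),P[m][:,2])
E
```

```text
[[-0.001 -0.41  -0.912]
 [-0.002 -0.912  0.41 ]
 [-1.     0.002 -0.   ]] jaw yaw -114.2227188988244
top ((429.82171630859375, -283.43829345703125), (28.405593872070312, 30.957138061523438), 46.910362243652344)
((498.30267333984375, -22.473562240600586), 23.45922088623047)
(array([ 55,   6,   6,  17, 547,  28,   1,   0,   0,   0,   0]), array([0.08, 0.09, 0.1 , 0.11, 0.12, 0.13, 0.14, 0.15, 0.16, 0.17, 0.18,
       0.19]))
brass 9 [153. 284.] [ 0.61534336 -0.0725793   0.13215714] [0.13168094 0.13592001 0.13157289 0.13217217 0.1315884  0.13282278
 0.13305257 0.12940067 0.13120384]
scene ((431.44427490234375, -284.87481689453125), (31.523277282714844, 30.427457809448242), 44.61648178100586)
((496.17828369140625, -28.27348518371582), 19.09326934814453)
(array([ 53,  14,  10,  18, 595,  31,   7,   0,   0,   0,   0]), array([0.08, 0.09, 0.1 , 0.11, 0.12, 0.13, 0.14, 0.15, 0.16, 0.17, 0.18,
       0.19]))
brass 6 [245.  259.5] [ 0.61783715 -0.07181334  0.13401808] [0.13297297 0.13117825 0.13507832 0.13594166 0.13411348 0.13482379]
```

```bash
python3 -m inch '[[[23,-37,3],[0,0,-2.6]],[[23,-37,3],[0,0,-2.6]],[[23,-37,3],[0,0,-2.6]],[[23,-37,3],[0,0,-2.6]],[[23,-37,3],[0,0,-2.6]],[[23,-37,3],[0,0,-2.6]],[[23,-37,3],[0,0,-2.6]],[[23,-37,3],[0,0,-2.6]]]' 60 80
python3 -m inch '[[[23,-37,0],[0,0,0]],[[23,-37,0],[0,0,0]],[[23,-37,0],[0,0,0]],[[23,-37,0],[0,0,0]],[[-9,-39,0],[0,0,0]],[[-9,-39,0],[0,0,0]],[[-9,-39,0],[0,0,0]],[[-9,-39,0],[0,0,0]]]'
python3 -m inch '[[[-9,-39,0],[0,0,0]],[[-9,-39,0],[0,0,0]],[[-9,-39,0],[0,0,0]],[[-9,-39,0],[0,0,0]],[[-9,-39,0],[0,0,0]],[[0,0,0],[0,0,0]],[[0,0,0],[0,0,0]]]'
```

```text
t: 0.9
position: [0.4306, 0.2495, 0.2539]
tcp_rot: [-1.759, 0.73, 1.759]
force: [0.4, 0.6, -0.4]
finger_gap: 0.0601
t: 1.7
position: [0.4855, -0.0543, 0.2536]
tcp_rot: [-1.759, 0.729, 1.76]
force: [1.0, -0.7, 0.3]
finger_gap: 0.0598
t: 2.4
position: [0.4407, -0.2485, 0.2534]
tcp_rot: [-1.757, 0.731, 1.759]
force: [-0.3, 0.4, 0.7]
finger_gap: 0.06
```

```bash
python3 -m inch '[[[-10,-35,-20],[0,0,0]],[[0,0,-40],[0,0,0]],[[0,0,-40],[0,0,0]],[[0,0,-40],[0,0,0]],[[0,0,-40],[0,0,0]],[[0,0,-25],[0,0,0]],[[0,0,-15],[0,0,0]],[[0,0,0],[0,0,0]]]'
python3 -m inch '[[[0,0,0],[0,0,0]],[[0,0,0],[0,0,0]],[[0,0,0],[0,0,0]],[[0,0,0],[0,0,0]],[[0,0,0],[0,0,0]],[[0,0,0],[0,0,0]]]' 20 100
python3 -m inch '[[[0,0,30],[0,0,0]],[[0,0,40],[0,0,0]],[[0,0,40],[0,0,0]],[[0,0,40],[0,0,0]],[[0,0,40],[0,0,0]],[[0,0,30],[0,0,0]],[[0,0,0],[0,0,0]],[[0,0,0],[0,0,0]]]'
```

```text
t: 3.2
position: [0.4304, -0.2817, 0.032]
tcp_rot: [-1.757, 0.729, 1.764]
force: [-0.2, -0.3, 0.1]
finger_gap: 0.0599
t: 3.8
position: [0.4324, -0.2835, 0.0366]
tcp_rot: [-1.764, 0.73, 1.756]
force: [-1.5, 0.9, 5.7]
finger_gap: 0.0265
t: 4.6
position: [0.4314, -0.2825, 0.254]
tcp_rot: [-1.76, 0.728, 1.759]
force: [-0.4, 0.5, -4.4]
finger_gap: 0.0272
```

```bash
python3 - <<'E'
from h import *
outs=[]
for n in("top","scene"):
    im,d,K,T=grab(n); np.savez(f"{n}1.npz",im=im,d=d,K=K,T=T)
    p=np.r_[sensors.sense()["position"],1]; c=T@p; u=int(K[0,0]*c[0]/-c[2]+K[0,2]); v=int(-K[1,1]*c[1]/-c[2]+K[1,2]); print(n,u,v)
    outs.append(cv2.resize(cv2.convertScaleAbs(im[max(0,v-50):v+50,max(0,u-50):u+50],alpha=1.7),(400,400),interpolation=cv2.INTER_CUBIC))
cv2.imwrite("pics/g1.png",np.hstack(outs))
E
```

```text
top 375 216
scene 146 204
```

View pics/g1.png

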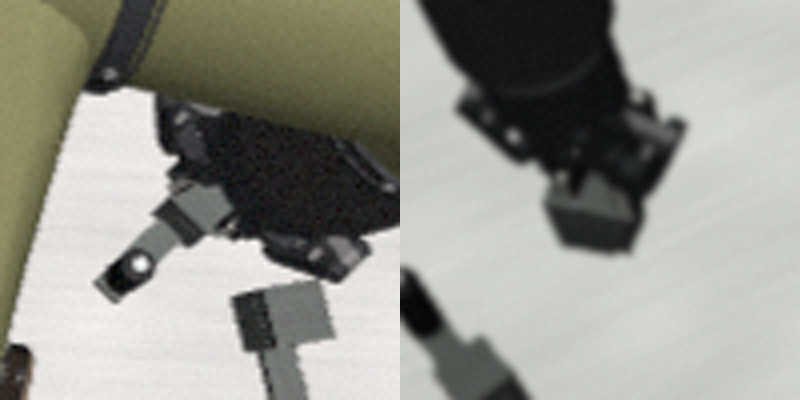

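The left half (top view) shows the crank held, with the grip at crop (138,264) pointing about 135°. The right half (scene view) shows the hub between the fingers. The gap reads 27 mm against the hub's 30 mm, so I'll check for tilt using depth.

```bash
python3 - <<'E'
from h import *
p=np.array([.4314,-.2825,.254]); a=np.array([-1,1,0])/2**.5; j=np.array([1,1,0])/2**.5
for n in("top","scene"):
    f=np.load(n+"1.npz"); P=cloud(f["d"],f["K"],f["T"]); q=P-p
    A=q@a;J=q@j;Z=q[...,2]
    for lo,hi in ((-.02,.012),(.012,.05),(.05,.08)):
        m=(A>lo)&(A<hi)&(abs(J)<.02)&(Z<.04)&(Z>-.07)
        print(n,lo,m.sum(), "J",J[m].min().round(3),J[m].max().round(3),"A",A[m].min().round(3),A[m].max().round(3),"Zhist",np.histogram(Z[m],bins=np.arange(-.06,.045,.005))[0])
    # side/arm top profile along A
    m=(A>.015)&(A<.05)&(abs(J)<.007)&(Z<-.01)&(Z>-.07)
    if m.sum()>5: print("arm top fit Z=",np.polyfit(A[m],Z[m],1), "resid",np.std(Z[m]-np.polyval(np.polyfit(A[m],Z[m],1),A[m])))
    m=(A>.045)&(A<.085)&(abs(J)<.015)&(Z>.012)&(Z<.04)
    if m.sum(): print("griptop",A[m].mean(),J[m].mean(),Z[m].max(),m.sum())
E
```

```text
top -0.02 105 J -0.019 0.019 A -0.008 0.012 Zhist [ 0  0  0  0  1  1  1  0  0  0  0  0  0  8 76  3  6  1  5  3]
top 0.012 186 J -0.017 0.02 A 0.012 0.048 Zhist [ 0  0  0  0  2  5 61 22 10  9  6  8 10 19 22  5  2  2  2  1]
top 0.05 127 J -0.009 0.011 A 0.053 0.073 Zhist [ 0  0  0  0  0  4 15  3  4  4  6  6  3  6  5  7 32 27  5  0]
arm top fit Z= [-0.276964   -0.01774547] resid 0.0037066684070070875
griptop 0.06318477996811095 0.002251472595860105 0.03228641099853308 74
scene -0.02 286 J -0.019 0.02 A -0.016 0.011 Zhist [ 0  0  0  0  8 14 19 14 15 14 12 12 14 33 66 14  8 14 13 16]
scene 0.012 3 J -0.003 0.014 A 0.013 0.049 Zhist [0 0 0 0 0 0 0 1 1 1 0 0 0 0 0 0 0 0 0 0]
scene 0.05 35 J -0.005 0.012 A 0.051 0.069 Zhist [ 0  0  0  0  0  0  0  0  0  1  0  1  0  1  3  6 14  9  0  0]
griptop 0.060669677109240504 0.006044847700874312 0.029484374140252068 31
```

Crank is upright, its underside is 36.6 mm below the TCP, and the hub is centred on the TCP within about 2 mm. Next I'll move above the collar.

```bash
python3 -m inch '[[[10.7,42.5,0],[0,0,0]],[[10.7,42.5,0],[0,0,0]],[[10.7,42.5,0],[0,0,0]],[[10.7,42.5,0],[0,0,0]],[[10.7,42.5,0],[0,0,0]],[[10.6,42.5,0],[0,0,0]],[[0,0,0],[0,0,0]],[[0,0,0],[0,0,0]]]'
python3 - <<'E'
from h import *
outs=[]
s=sensors.sense(); p=s["position"]; print(p,s["force"],s["moment"])
for n in("top","scene"):
    im,d,K,T=grab(n); np.savez(f"{n}2.npz",im=im,d=d,K=K,T=T)
    c=T@np.r_[p,1]; u=int(K[0,0]*c[0]/-c[2]+K[0,2]); v=int(-K[1,1]*c[1]/-c[2]+K[1,2]); print(n,u,v)
    outs.append(cv2.resize(cv2.convertScaleAbs(im[max(0,v-40):v+40,max(0,u-40):u+40],alpha=1.7),(400,400),interpolation=cv2.INTER_CUBIC))
    P=cloud(d,K,T); q=P-p; a=np.array([-1,1,0])/2**.5; j=np.array([1,1,0])/2**.5
    A=q@a;J=q@j;Z=q[...,2]; m=(A>.045)&(A<.085)&(abs(J)<.02)&(Z>.018)&(Z<.035)
    if m.sum(): print("griptop",A[m].mean(),J[m].mean(),m.sum(), P[m].mean(0))
cv2.imwrite("pics/g2.png",np.hstack(outs))
E
```

```text
t: 5.5
position: [0.4949, -0.027, 0.2523]
tcp_rot: [-1.759, 0.73, 1.764]
force: [0.3, -0.3, -2.8]
finger_gap: 0.0271
[ 0.49485909 -0.02695199  0.25227347] [ 0.2682408  -0.27075581 -2.80945328] [-0.08431244 -0.07081347  0.05702134]
top 266 183
griptop 0.0620840397823662 0.0010297694901069394 56 [0.4516872  0.01767622 0.27746845]
scene 250 179
```

View pics/g2.png

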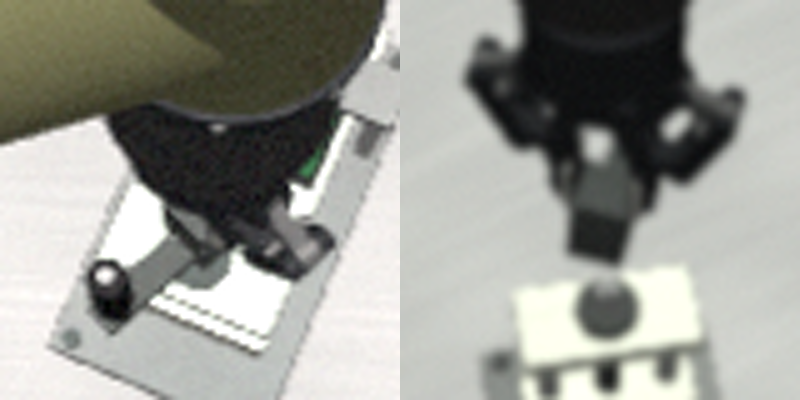

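The hub sits right above the collar in both views (scene crop: hub bottom (600,255), collar centre (607,308)). I'll descend, slowly near contact.

```bash
python3 -m inch '[[[0.4,-0.4,-16],[0,0,0]],[[0,0,-14],[0,0,0]],[[0,0,-4],[0,0,0]],[[0,0,0],[0,0,0]],[[0,0,-1],[0,0,0]],[[0,0,-1],[0,0,0]],[[0,0,0],[0,0,0]]]'
python3 -m inch '[[[0,0,-1],[0,0,0]],[[0,0,-1],[0,0,0]],[[0,0,0],[0,0,0]]]'
python3 -m inch '[[[0,0,-1],[0,0,0]],[[0,0,-1],[0,0,0]],[[0,0,0],[0,0,0]]]'
```

```text
t: 6.3
position: [0.4958, -0.0282, 0.2183]
tcp_rot: [-1.76, 0.729, 1.759]
force: [-0.0, 0.0, -3.2]
finger_gap: 0.0272
t: 6.6
position: [0.4956, -0.0282, 0.2158]
tcp_rot: [-1.76, 0.729, 1.76]
force: [0.4, -0.3, -3.3]
finger_gap: 0.0272
t: 6.9
position: [0.4957, -0.0282, 0.2138]
tcp_rot: [-1.76, 0.729, 1.76]
force: [0.6, 0.4, -3.8]
finger_gap: 0.0272
```

```bash
python3 -m inch '[[[0,0,-1],[0,0,0]],[[0,0,-1],[0,0,0]],[[0,0,0],[0,0,0]]]'
python3 -m inch '[[[0,0,-1],[0,0,0]],[[0,0,-1],[0,0,0]],[[0,0,0],[0,0,0]]]'
```

```text
t: 7.2
position: [0.4957, -0.0282, 0.2119]
tcp_rot: [-1.76, 0.729, 1.76]
force: [1.2, 1.4, -2.6]
finger_gap: 0.0271
t: 7.5
position: [0.4957, -0.0282, 0.2098]
tcp_rot: [-1.76, 0.729, 1.76]
force: [0.7, -0.3, -2.7]
finger_gap: 0.0271
```

```bash
python3 -m inch '[[[0,0,-1],[0,0,0]],[[0,0,0],[0,0,0]]]'
python3 -m inch '[[[0,0,-0.7],[0,0,0]],[[0,0,0],[0,0,0]]]'
```

```text
t: 7.7
position: [0.4957, -0.0282, 0.2089]
tcp_rot: [-1.76, 0.729, 1.76]
force: [1.3, 1.7, -3.7]
finger_gap: 0.0266
t: 7.9
position: [0.4957, -0.0282, 0.2084]
tcp_rot: [-1.76, 0.729, 1.759]
force: [0.6, 2.0, -2.3]
finger_gap: 0.0271
```

```bash
python3 -m inch '[[[0,0,-0.7],[0,0,0]],[[0,0,0],[0,0,0]]]'
```

```text
t: 8.1
position: [0.4958, -0.0283, 0.2082]
tcp_rot: [-1.761, 0.729, 1.759]
force: [0.2, 1.0, 1.3]
finger_gap: 0.0267
```

```bash
python3 -m inch '[[[0,0,-0.5],[0,0,0]],[[0,0,0],[0,0,-4]],[[0,0,0],[0,0,-4]],[[0,0,0],[0,0,-4]]]'
```

```text
t: 8.5
position: [0.4958, -0.0284, 0.208]
tcp_rot: [-1.618, 0.881, 1.616]
force: [-1.0, 2.0, 3.8]
finger_gap: 0.027
```

```bash
python3 -m inch '[[[0,0,0],[0,0,-4]],[[0,0,0],[0,0,-4]],[[0,0,0],[0,0,-4]]]'
```

```text
t: 8.8
position: [0.4958, -0.0282, 0.2079]
tcp_rot: [-1.472, 1.014, 1.471]
force: [-0.2, 2.1, 3.3]
finger_gap: 0.0273
```

```bash
python3 -m inch '[[[0,0,-0.3],[0,0,-4]],[[0,0,0],[0,0,-4]],[[0,0,0],[0,0,-4]]]'
```

```text
t: 9.1
position: [0.4959, -0.0282, 0.2078]
tcp_rot: [-1.322, 1.131, 1.32]
force: [-1.1, 2.2, 3.0]
finger_gap: 0.027
```

```bash
python3 -m inch '[[[0,0,0],[0,0,-4]],[[0,0,0],[0,0,-4]],[[0,0,0],[0,0,-4]]]'
```

```text
t: 9.4
position: [0.496, -0.0282, 0.2077]
tcp_rot: [-1.169, 1.234, 1.167]
force: [-0.1, 1.1, 3.3]
finger_gap: 0.0269
```

```bash
python3 -m inch '[[[0,0,0],[0,0,-4]],[[0,0,0],[0,0,-4]],[[0,0,0],[0,0,-4]]]'
```

```text
t: 9.7
position: [0.4959, -0.0281, 0.2075]
tcp_rot: [-1.012, 1.322, 1.011]
force: [-0.8, 2.1, 2.2]
finger_gap: 0.0272
```

```bash
python3 -m inch '[[[0,0,-0.3],[0,0,-4]],[[0,0,0],[0,0,-4]],[[0,0,0],[0,0,-4]]]'
```

```text
t: 10.0
position: [0.4959, -0.0284, 0.2063]
tcp_rot: [-0.853, 1.397, 0.852]
force: [3.4, -0.6, -1.8]
finger_gap: 0.0272
```

```bash
python3 -m inch '[[[0,0,0],[0,0,-4]],[[0,0,0],[0,0,-4]],[[0,0,0],[0,0,-4]]]'
```

```text
t: 10.3
position: [0.4962, -0.0288, 0.2062]
tcp_rot: [-0.693, 1.457, 0.691]
force: [3.3, -3.1, -3.6]
finger_gap: 0.0269
```

It has dropped: z is 1.2 mm lower and the contact force is gone. Lowering gently.

```bash
python3 -m inch '[[[0,0,-1],[0,0,4]],[[0,0,-1],[0,0,0]],[[0,0,0],[0,0,0]]]'
```

```text
t: 10.6
position: [0.496, -0.0288, 0.2044]
tcp_rot: [-0.748, 1.439, 0.746]
force: [3.9, -4.3, -2.4]
finger_gap: 0.0272
```

```bash
python3 -m inch '[[[0,0,-1],[0,0,0]],[[0,0,-1],[0,0,0]],[[0,0,0],[0,0,0]]]'
```

```text
t: 10.9
position: [0.496, -0.0287, 0.2028]
tcp_rot: [-0.748, 1.438, 0.746]
force: [4.3, -3.5, -1.5]
finger_gap: 0.0271
```

```bash
python3 -m inch '[[[0.4,-0.4,-2],[0,0,0]],[[0,0,-3],[0,0,0]],[[0,0,-3],[0,0,0]],[[0,0,0],[0,0,0]]]'
```

```text
t: 11.3
position: [0.496, -0.0288, 0.1938]
tcp_rot: [-0.748, 1.439, 0.748]
force: [4.5, -3.7, -3.4]
finger_gap: 0.0268
```

```bash
python3 -m inch '[[[0,0,-2],[0,0,0]],[[0,0,-2],[0,0,0]],[[0,0,-2],[0,0,0]],[[0,0,-1],[0,0,0]],[[0,0,0],[0,0,0]]]'
```

```text
t: 11.8
position: [0.4961, -0.0287, 0.1878]
tcp_rot: [-0.748, 1.438, 0.748]
force: [1.5, -2.4, 3.5]
finger_gap: 0.027
```

```bash
python3 -m inch '[[[0,0,-0.8],[0,0,0]],[[0,0,0],[0,0,0]]]'
```

```text
t: 12.0
position: [0.4961, -0.0287, 0.1871]
tcp_rot: [-0.748, 1.438, 0.748]
force: [1.1, -2.1, 5.2]
finger_gap: 0.0272
```

```bash
python3 -m inch '[[[0,0,0],[0,0,0]],[[0,0,0],[0,0,0]],[[0,0,0],[0,0,0]],[[0,0,0],[0,0,0]]]' 60
python3 -m inch '[[[0,0,30],[0,0,0]],[[0,0,40],[0,0,0]],[[0,0,10],[0,0,0]],[[0,0,0],[0,0,0]]]'
python3 - <<'E'
from h import *
from scipy.spatial.transform import Rotation as R
s=sensors.sense();M=R.from_rotvec(s["tcp_rot"]).as_matrix(); print("jaw",np.degrees(np.arctan2(M[1,1],M[0,1])),s["joint_pos"].round(2),s["force"],s["position"])
outs=[]
for n,(u,v) in {"top":(266,190),"scene":(250,205)}.items():
    im,d,K,T=grab(n); np.savez(f"{n}3.npz",im=im,d=d,K=K,T=T); P=cloud(d,K,T)
    outs.append(cv2.resize(cv2.convertScaleAbs(im[v-60:v+60,u-60:u+60],alpha=1.7),(400,400),interpolation=cv2.INTER_CUBIC))
    for nm,lo,hi in(("hub",.192,.203),("grip",.205,.218)):
        m=(abs(P[...,0]-.496)<.09)&(abs(P[...,1]+.028)<.09)&(P[...,2]>lo)&(P[...,2]<hi)
        k,l,st,ce=cv2.connectedComponentsWithStats(m.astype(np.uint8))
        for i in range(1,k):
            if st[i,4]>8: print(n,nm,st[i],P[l==i].mean(0).round(4),np.ptp(P[l==i],axis=0).round(3))
cv2.imwrite("pics/g3.png",np.hstack(outs))
E
```

```text
t: 12.4
position: [0.4958, -0.0284, 0.1862]
tcp_rot: [-0.748, 1.439, 0.749]
force: [-0.4, -0.6, -0.3]
finger_gap: 0.0603
t: 12.8
position: [0.4967, -0.0285, 0.2687]
tcp_rot: [-0.748, 1.435, 0.747]
force: [0.2, 0.1, -0.1]
finger_gap: 0.0597
jaw 144.97408540352853 [ 0.35 -0.23 -0.1   0.   -1.7  -0.96] [ 0.15531471  0.11791308 -0.07202298] [ 0.49674733 -0.02845864  0.26870153]
top hub [263 185  11  13  75] [ 0.4893 -0.0316  0.1976] [0.03  0.025 0.008]
top grip [242 172   8   8  48] [0.5237 0.0258 0.2108] [0.018 0.018 0.012]
scene hub [245 186  12  11 109] [ 0.4987 -0.0285  0.1979] [0.038 0.038 0.008]
scene hub [270 192   7   4  16] [0.5328 0.019  0.1977] [0.01  0.014 0.01 ]
scene grip [270 186   8   7  42] [0.5284 0.0225 0.2111] [0.02  0.019 0.012]
```

View pics/g3.png

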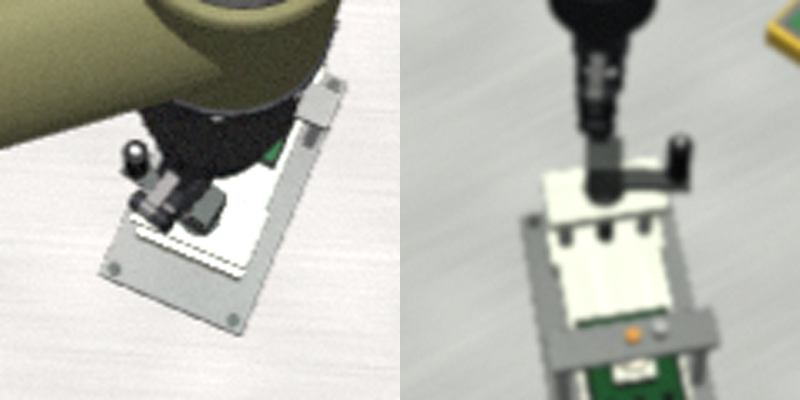

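In this picture the crank is home: hub top measures 0.1977, expected 0.198. The grip is at about (0.528, 0.023), and the rod and post are visible in the scene view at crop (633,335) and (660,325). I'll take a rod/post baseline, then grasp the grip.

```bash
cat > rod.py <<'E'
from h import *
import sys
def meas(N=8):
    I=[];D=[]
    for _ in range(N):
        im,d,K,T=grab("scene"); I.append(im.astype(float)); D.append(np.where(d>0,d,np.nan))
    im=np.mean(I,0); d=np.nanmean(D,0); P=cloud(d,K,T)
    box=np.zeros(im.shape[:2],bool); box[225:262,245:285]=1
    w=np.where(box,np.clip(im[...,2]-im[...,0]-25,0,None),0)
    v,u=np.indices(w.shape); c=np.array([(w*u).sum(),(w*v).sum()])/w.sum()
    m=w>0.55*w.max(); zr=np.nanmean(P[m][:,2])
    y=im.mean(2); g=np.zeros_like(box); cx,cy=int(round(c[0])),int(round(c[1])); g[cy-6:cy+4,cx+4:cx+14]=1
    bg=np.median(y[g]); wp=np.where(g,np.clip(y-bg-15,0,None),0); cp=np.array([(wp*u).sum(),(wp*v).sum()])/max(wp.sum(),1)
    mp=wp>0.6*wp.max(); zp=np.nanmean(P[mp][:,2])
    print("rod px",c.round(2),"w",w.sum().round(0),"z",zr.round(4),m.sum(),"| post px",cp.round(2),"z",zp.round(4),mp.sum(),"| dz mm",((zr-zp)*1000).round(1),"dv",(c-cp).round(2))
    return im
if __name__=="__main__":
    im=meas()
    if len(sys.argv)>1: cv2.imwrite(sys.argv[1],cv2.resize(im[215:275,225:305].astype(np.uint8),None,fx=8,fy=8,interpolation=cv2.INTER_CUBIC))
E
python3 rod.py pics/r0.png
python3 - <<'E'
from h import *
m=imaging.camera_model("scene");K=np.array(m["K"]);T=np.array(m["camera_from_world"])
for z in(.130,.136):
    c=T@np.array([.617,-.072,z,1]); print(K[0,0]*c[0]/-c[2]+K[0,2],K[1,1]*c[1]/c[2]+K[1,2])
E
```

```text
rod px [259.46 244.96] w 609.0 z 0.1333 8 | post px [267.61 242.18] z 0.1396 4 | dz mm -6.4 dv [-8.15  2.77]
259.2550765017745 245.42221037105662
259.28413477060906 244.46137470447593
```

```bash
python3 -m inch '[[[31,50.5,0],[0,0,0]],[[0,0,0],[0,0,0]],[[0,0,-40],[0,0,0]],[[0,0,-20],[0,0,0]],[[0,0,-13],[0,0,0]],[[0,0,0],[0,0,0]],[[0,0,0],[0,0,0]]]'
```

```text
t: 14.0
position: [0.5226, 0.0137, 0.1949]
tcp_rot: [-0.749, 1.437, 0.747]
force: [0.1, -0.5, 0.8]
finger_gap: 0.0598
```

View pics/r0.png

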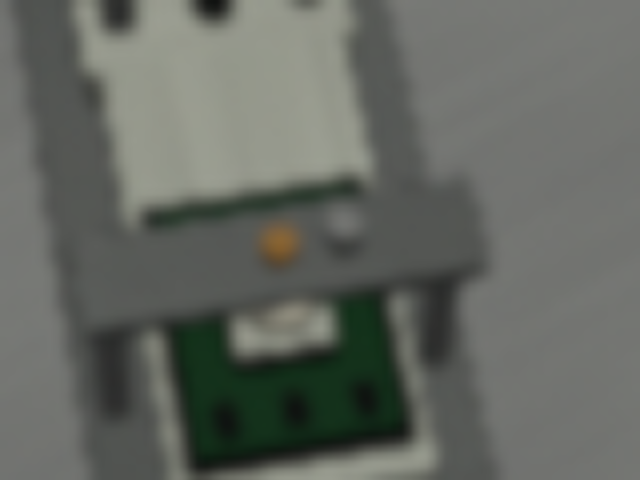

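Rod to post measures −6.4 mm, where −6 is expected. The row was capped at 50 mm, so I'll add the missing shift and then close on the grip.

```bash
python3 -m inch '[[[3,4.5,0],[0,0,0]],[[2.5,4.5,0],[0,0,0]],[[0,0,0],[0,0,0]],[[0,0,0],[0,0,0]],[[0,0,0],[0,0,0]],[[0,0,0],[0,0,0]],[[0,0,0],[0,0,0]],[[0,0,0],[0,0,0]]]' 10 60
```

```text
t: 14.8
position: [0.5283, 0.0232, 0.1945]
tcp_rot: [-0.748, 1.436, 0.748]
force: [2.9, 4.0, 4.5]
finger_gap: 0.0176
```

```bash
python3 -c "
import numpy as np
for k in range(32):
    a=np.radians(-38-12*k); print(58-12*k-12,[round(12.65*np.cos(a),1),round(12.65*np.sin(a),1),0],end='  ' if k%4<3 else '\n')
for t in (-38,-86,-134): print(t,(.4961+.0605*np.cos(np.radians(t))).round(4),(-.0287+.0605*np.sin(np.radians(t))).round(4))"
```

```text
46 [np.float64(10.0), np.float64(-7.8), 0]  34 [np.float64(8.1), np.float64(-9.7), 0]  22 [np.float64(5.9), np.float64(-11.2), 0]  10 [np.float64(3.5), np.float64(-12.2), 0]
-2 [np.float64(0.9), np.float64(-12.6), 0]  -14 [np.float64(-1.8), np.float64(-12.5), 0]  -26 [np.float64(-4.3), np.float64(-11.9), 0]  -38 [np.float64(-6.7), np.float64(-10.7), 0]
-50 [np.float64(-8.8), np.float64(-9.1), 0]  -62 [np.float64(-10.5), np.float64(-7.1), 0]  -74 [np.float64(-11.7), np.float64(-4.7), 0]  -86 [np.float64(-12.5), np.float64(-2.2), 0]
-98 [np.float64(-12.6), np.float64(0.4), 0]  -110 [np.float64(-12.3), np.float64(3.1), 0]  -122 [np.float64(-11.4), np.float64(5.5), 0]  -134 [np.float64(-10.0), np.float64(7.8), 0]
-146 [np.float64(-8.1), np.float64(9.7), 0]  -158 [np.float64(-5.9), np.float64(11.2), 0]  -170 [np.float64(-3.5), np.float64(12.2), 0]  -182 [np.float64(-0.9), np.float64(12.6), 0]
-194 [np.float64(1.8), np.float64(12.5), 0]  -206 [np.float64(4.3), np.float64(11.9), 0]  -218 [np.float64(6.7), np.float64(10.7), 0]  -230 [np.float64(8.8), np.float64(9.1), 0]
-242 [np.float64(10.5), np.float64(7.1), 0]  -254 [np.float64(11.7), np.float64(4.7), 0]  -266 [np.float64(12.5), np.float64(2.2), 0]  -278 [np.float64(12.6), np.float64(-0.4), 0]
-290 [np.float64(12.3), np.float64(-3.1), 0]  -302 [np.float64(11.4), np.float64(-5.5), 0]  -314 [np.float64(10.0), np.float64(-7.8), 0]  -326 [np.float64(8.1), np.float64(-9.7), 0]
-38 0.5438 -0.0659
-86 0.5003 -0.0891
-134 0.4541 -0.0722
```

```bash
python3 -m inch '[[[10,-7.8,0],[0,0,0]],[[8.1,-9.7,0],[0,0,0]],[[5.9,-11.2,0],[0,0,0]],[[3.5,-12.2,0],[0,0,0]],[[0.9,-12.6,0],[0,0,0]],[[-1.8,-12.5,0],[0,0,0]],[[-4.3,-11.9,0],[0,0,0]],[[-6.7,-10.7,0],[0,0,0]]]'
```

```text
t: 15.6
position: [0.5426, -0.0647, 0.1937]
tcp_rot: [-0.747, 1.438, 0.751]
force: [-3.6, 11.1, 6.6]
finger_gap: 0.0171
```

```bash
python3 -m inch '[[[-8.8,-9.1,0.3],[0,0,0]],[[-10.5,-7.1,0],[0,0,0]],[[-11.7,-4.7,0],[0,0,0]],[[-12.5,-2.2,0],[0,0,0]],[[-12.6,0.4,0],[0,0,0]],[[-12.3,3.1,0],[0,0,0]],[[-11.4,5.5,0],[0,0,0]],[[-10,7.8,0],[0,0,0]]]'; python3 rod.py pics/r1.png
```

```text
t: 16.4
position: [0.4542, -0.0717, 0.194]
tcp_rot: [-0.748, 1.435, 0.747]
force: [9.8, 2.1, 0.5]
finger_gap: 0.0174
rod px [259.46 244.95] w 599.0 z 0.1331 8 | post px [267.6  242.19] z 0.1389 4 | dz mm -5.8 dv [-8.14  2.76]
```

```bash
python3 -m inch '[[[-8.1,9.7,0],[0,0,0]],[[-5.9,11.2,0],[0,0,0]],[[-3.5,12.2,0],[0,0,0]],[[-0.9,12.6,0],[0,0,0]]]'; python3 rod.py; python3 -m inch '[[[1.8,12.5,0],[0,0,0]],[[4.3,11.9,0],[0,0,0]],[[6.7,10.7,0],[0,0,0]],[[8.8,9.1,0],[0,0,0]]]'; python3 rod.py
```

```text
t: 17.2
position: [0.4346, -0.0277, 0.1943]
tcp_rot: [-0.75, 1.44, 0.745]
force: [3.0, -5.0, 2.8]
finger_gap: 0.0174
rod px [259.46 244.96] w 595.0 z 0.1335 8 | post px [267.58 242.18] z 0.1396 4 | dz mm -6.1 dv [-8.12  2.77]
t: 18.0
position: [0.4548, 0.0179, 0.1942]
tcp_rot: [-0.747, 1.443, 0.751]
force: [-11.6, 2.7, 11.1]
finger_gap: 0.0176
rod px [259.46 244.95] w 593.0 z 0.1337 8 | post px [267.6  242.19] z 0.139 4 | dz mm -5.4 dv [-8.14  2.77]
```

```bash
python3 -m inch '[[[10.5,7.1,0],[0,0,0]],[[11.7,4.7,0],[0,0,0]],[[12.5,2.2,0],[0,0,0]],[[12.6,-0.4,0],[0,0,0]]]'; python3 rod.py; python3 -m inch '[[[12.3,-3.1,0],[0,0,0]],[[11.4,-5.5,0],[0,0,0]],[[10,-7.8,0],[0,0,0]],[[8.1,-9.7,0],[0,0,0]]]'; python3 rod.py
```

```text
t: 18.8
position: [0.5037, 0.0332, 0.1941]
tcp_rot: [-0.746, 1.438, 0.753]
force: [-6.7, 6.0, 7.8]
finger_gap: 0.0173
rod px [259.41 244.84] w 624.0 z 0.1347 9 | post px [267.6 242.2] z 0.1392 4 | dz mm -4.6 dv [-8.19  2.65]
t: 19.6
position: [0.5459, 0.0064, 0.1939]
tcp_rot: [-0.747, 1.438, 0.752]
force: [-5.1, 5.6, 7.0]
finger_gap: 0.0171
rod px [259.41 244.67] w 601.0 z 0.1354 10 | post px [267.6  242.18] z 0.1397 4 | dz mm -4.3 dv [-8.19  2.49]
```

Rod touched at about −245° of wind and tracks 8 mm/turn, so I need to stop at about −515°. I'm at −326° now.

```bash
python3 -m inch '[[[5.9,-11.2,0],[0,0,0]],[[3.5,-12.2,0],[0,0,0]],[[0.9,-12.6,0],[0,0,0]],[[-1.8,-12.5,0],[0,0,0]],[[-4.3,-11.9,0],[0,0,0]],[[-6.7,-10.7,0],[0,0,0]]]'; python3 rod.py; python3 -m inch '[[[-8.8,-9.1,0],[0,0,0]],[[-10.5,-7.1,0],[0,0,0]],[[-11.7,-4.7,0],[0,0,0]],[[-12.5,-2.2,0],[0,0,0]],[[-12.6,0.4,0],[0,0,0]],[[-12.3,3.1,0],[0,0,0]]]'; python3 rod.py
```

```text
t: 20.6
position: [0.5432, -0.0641, 0.1937]
tcp_rot: [-0.745, 1.436, 0.753]
force: [-2.5, 12.7, 6.9]
finger_gap: 0.0174
rod px [259.47 244.51] w 649.0 z 0.1367 12 | post px [267.59 242.17] z 0.1397 4 | dz mm -2.9 dv [-8.12  2.34]
t: 21.6
position: [0.4765, -0.0845, 0.194]
tcp_rot: [-0.747, 1.432, 0.748]
force: [8.4, 4.1, 0.6]
finger_gap: 0.0172
rod px [259.37 244.22] w 648.0 z 0.1382 10 | post px [267.6  242.18] z 0.1387 4 | dz mm -0.5 dv [-8.23  2.05]
```

```bash
python3 -m inch '[[[-11.4,5.5,0],[0,0,0]],[[-10,7.8,0],[0,0,0]],[[-8.1,9.7,0],[0,0,0]],[[-5.9,11.2,0],[0,0,0]],[[0,0,0],[0,0,0]]]'; python3 rod.py; python3 rod.py pics/r2.png
```

```text
t: 22.5
position: [0.4398, -0.0512, 0.1941]
tcp_rot: [-0.749, 1.437, 0.748]
force: [3.9, -1.6, 1.5]
finger_gap: 0.017
rod px [259.45 244.09] w 641.0 z 0.1397 8 | post px [267.6  242.19] z 0.1392 4 | dz mm 0.5 dv [-8.15  1.9 ]
rod px [259.45 244.09] w 642.0 z 0.1398 8 | post px [267.6  242.19] z 0.1391 4 | dz mm 0.7 dv [-8.15  1.9 ]
```

View pics/r2.png

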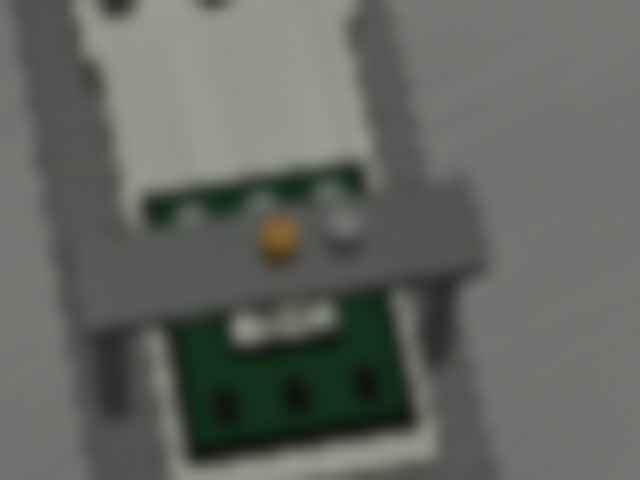

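The picture shows the rod and post level, with rod at crop (280,238) and post at (345,225). Depth gives +0.5 mm, pixel shift −0.6 mm and the turn count about 0. Releasing with a small opening, then retreating.

```bash
python3 -m inch '[[[0,0,0],[0,0,0]],[[0,0,0],[0,0,0]],[[0,0,0],[0,0,0]],[[0,0,0],[0,0,0]]]' 38
python3 -m inch '[[[0,0,15],[0,0,0]],[[0,0,30],[0,0,0]],[[0,0,40],[0,0,0]],[[0,10,30],[0,0,0]],[[0,40,0],[0,0,0]],[[0,40,0],[0,0,0]],[[0,40,0],[0,0,0]],[[0,0,0],[0,0,0]]]'
python3 rod.py
python3 - <<'E'
from h import *
outs=[]
for n,(u,v) in {"top":(266,190),"scene":(250,215)}.items():
    im,d,K,T=grab(n); P=cloud(d,K,T)
    outs.append(cv2.resize(cv2.convertScaleAbs(im[v-60:v+60,u-60:u+60],alpha=1.7),(400,400),interpolation=cv2.INTER_CUBIC))
    m=(abs(P[...,0]-.496)<.03)&(abs(P[...,1]+.028)<.03)&(P[...,2]>.19)&(P[...,2]<.206)
    q=P[m]; print(n,m.sum(),q.mean(0).round(4),cv2.minAreaRect((q[:,:2]*1000).astype(np.float32)))
cv2.imwrite("pics/g4.png",np.hstack(outs))
E
```

```text
t: 23.7
position: [0.4391, -0.0509, 0.1934]
tcp_rot: [-0.748, 1.439, 0.749]
force: [0.1, -0.6, -0.1]
finger_gap: 0.0381
t: 24.5
position: [0.4392, 0.0823, 0.3092]
tcp_rot: [-0.751, 1.437, 0.752]
force: [-0.1, 0.1, -1.1]
finger_gap: 0.038
rod px [259.45 244.09] w 603.0 z 0.139 8 | post px [267.59 242.19] z 0.1392 4 | dz mm -0.2 dv [-8.14  1.9 ]
top 148 [ 0.4928 -0.0257  0.1974] ((493.6531982421875, -25.639602661132812), (30.298856735229492, 30.122121810913086), 25.26701545715332)
scene 127 [ 0.497  -0.0283  0.1975] ((496.03985595703125, -27.52693748474121), (30.08700942993164, 30.682132720947266), 25.219255447387695)
```

View pics/g4.png

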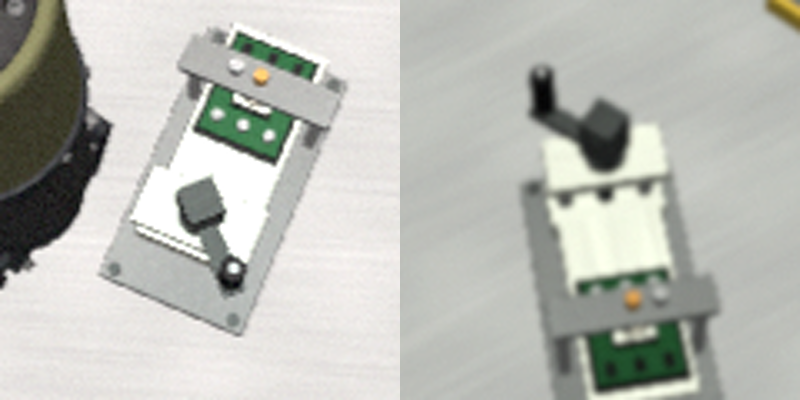

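The crank sits home (hub top at 0.1975, centred on the collar), the rod is level (−0.2 mm) and the arm is clear.

```bash
python3 -c "
from cell import job
print(job.hand_in())"
```

```text
the job is handed in; nothing more can be done
None
```

I fitted the smallest crank fully home on the lift's screw, wound the rod level with the post, let go, moved the arm clear and handed in at about 25 s of the 72 s.

- **Fitting:** I held the crank by its hub and lowered it until it touched about 22 mm above the collar. I then turned it under roughly 6–7 N until the square dropped in at about 72°, and lowered it home.
- **Winding:** I circled the grip clockwise about 576° in all; the heatsink touched the pad about 303° in.
- **Crank check:** after letting go, the hub's top measured 0.1975 m, so its underside is within about 0.5 mm of the collar. It is upright and centred within camera accuracy.
- **Rod check:** the last depth reading put the rod 0.2 mm below the post. Just before release, depth read +0.5 to +0.7 mm, pixel shift about −0.6 mm and turn count about 0. They differ by about a millimetre, all inside the 2 mm limit.
- **Bystanders:** I kept the arm away from the multimeter, spool and screwdriver, but did not measure their positions again at the end.

Two moves were not exact. Closing on the hub pushed the gripper up about 4 mm, which I measured and allowed for. One move was cut short at the 50 mm limit per row, and I corrected it before grasping the grip.

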